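Collect two corks in the narrow-necked jar

ROBOT

A 6-joint arm with a two-finger parallel gripper is mounted at the origin on a cart in front of the work surface, level with it; the furniture and walls round the work are solid. World frame = base frame: x ahead of the robot, y to its left, z up, the work surface at z = 0. Lengths are in mm, angles in rad, forces in N, time in s.
With the tool pointing down it reaches from about 350 to 775 mm from the base axis. Payload 7.3 kg.
Tool frame: the origin (TCP) lies at the very end of the fingers, on their centre line; the grasp point (between the pads) lies bot.grip_point_offset behind it (bot.grip_point_offset is the distance from the TCP to the grasp point, in mm); z points along the fingers, y is the line along which they close (so a half turn about z gives the same grasp; the last joint's range is limited). The gripper opens to 92 mm and grips with 3 to 60 N. Pads are 19 mm wide; open, the fingers measure 130 mm over their backs; the gripper's body (75 mm by 190 mm) begins 47 mm behind the grasp point.
Start: joints at [1.197, 0.342, 1.524, -0, 1.275, -0.146], TCP at [118.547, 511.46, 226.741] pointing down, gripper open.
Joint ranges: [-2.53, 2.53], [-0.77, 2.02], [0.04, 2.7], [-1, 4.14], [0.28, 2.66], [-3.11, 3.11]. Speed limits (rad/s): [2.57, 2.57, 3.14, 3.14, 3.14, 3.14].

INTERFACE

Orientations are given as [roll, pitch, yaw] about the fixed x, y, z axes, in that order (R = Rz(yaw) Ry(pitch) Rx(roll)).
In Python, from plant import bot gives the robot as it stands. The module is installed in compiled form; this text tells all that it offers.
- The arm moves only by the tool carry_out, never from a script. Its argument "plan" is a list of rows, each an object of numbers: "tx", "ty", "tz": the shift along the world's x, y, z in mm; "rx", "ry", "rz": the turn, a rotation vector about the world's x, y, z in rad. A call has 1 to 12 rows; each row shifts and turns the commanded pose from where the row before left it; what a row does not reach is not made up. A row lasts 1/10 s, in which the tool goes at most 50 mm and 8.59 degrees, less where a joint would pass 70% of its speed; a pose out of reach is approached as far as the arm can. A call with a gripper value outside its range is refused whole. "gripper" is the closure, from 0 (fully open) to 1 (shut), set as the call begins (left out, the last holds). The fingers move at their own pace and stop on an object; the grip force is fixed at half the most. Time passes only in rows, so rows that do not move let the fingers close. It gives the time, the measured TCP pose, the force, the opening and the grip force at its end, in the units of the state.
- bot.get_obs(): the state, without advancing time (a new reading comes with each control period).
- bot.capture(name): name is "scene" or "top" or "wrist"; returns the picture (420x560x3 uint8, red, green, blue); there is no depth.
- bot.camera_model(name): a dict with "camera_matrix" (3x3 intrinsics, pixels), "dist" ([k1, k2, p1, p2, k3] as OpenCV has them; the pictures are not rectified), "R" (3x3) and "t" (3): a world point X has camera coordinates R X + t. Camera axes: x right, y down, z forward; pixel columns grow to the right and rows downward; lengths in mm; the calibration is good to about 2 mm. A picture is of the moment at which its call begins: read the wrist's pose just before it. camera_model takes no time and is no camera call; for the wrist camera it gives the pose at the moment of the call.
- bot.close_job(): hands the job in; it is judged then, once.
The state is a dict: "time": time; "joint_positions": joint angles; "dq": joint speeds; "tau": joint torques, N m; "tool_pos": TCP position; "tcp_rot": TCP orientation; "contact_force": force on the tool from outside, world axes, zero at the start; "moment": the same for the moment, N m; "grip_width": finger opening in mm; "finger_force": force on a finger pad.
Only numpy, scipy, OpenCV 4.12 (cv2) and the standard library are available. Lean on these libraries where they do the work, as an engineer would, in place of code of your own. Each camera call takes 0.05 s, during which the arm holds its last target. There are 200 camera calls.

TASK

Put the two plain wine corks into the white stoneware jar, one at a time, down through its narrow neck, so that both end up down inside it. Leave the wooden-capped bottle stopper where it stands, and leave the jar upright in its place.

Things in the scene. Friction and masses are not known exactly. Their poses are not given: they have to be found in the camera images.
- jar_mouth (a point): centre of the mouth of the white stoneware jar, level with its lip, 170 mm above the worktop; z up along the jar's axis. The jar stands loose, weighs about 0.9 kg, is 112 mm wide in the belly (up to 85 mm high) and narrows to a neck (120 to 170 mm high) 68 mm wide over the lip; the opening is 52 mm wide, walls 5 mm; the inner floor is 6 mm above the worktop
- cork_a_center (a point): a plain wine cork: straight cork cylinder, diameter 24 mm, height 45 mm, 12 g, standing on end on the worktop; this point is its centre, half-way up; z along its axis, up at the start
- cork_b_center (a point): the second cork, the same as the first: a plain wine cork: straight cork cylinder, diameter 24 mm, height 45 mm, 12 g, standing on end on the worktop; this point is its centre, half-way up; z along its axis, up at the start
- stopper_center (a point): a bottle stopper, not to be moved: it stands on its dark wooden cap (diameter 36 mm, 15 mm high) with a cork shank (diameter 22 mm) pointing up, 43 mm high in all; this point is its centre, half-way up. A tin of 58 mm width, 50 mm high, not listed, stands among the corks and stopper, at least 60 mm from each of them, centre to centre
Mind the look-alikes: they are no part of the job. What is shaped like the part that bears cork_b_center but orange is not meant.

How it is judged (in metres and radians):
On the way, in this order (a step that is already met when the one before it is completed fails the run):
1. one cork is in the jar while the other is still outside ((((z of cork_a_center in the frame of jar_mouth below -0.06 m and horizontal distance between cork_a_center and jar_mouth below 0.055 m) and not (z of cork_b_center in the frame of jar_mouth below -0.06 m and horizontal distance between cork_b_center and jar_mouth below 0.055 m)) or ((z of cork_b_center in the frame of jar_mouth below -0.06 m and horizontal distance between cork_b_center and jar_mouth below 0.055 m) and not (z of cork_a_center in the frame of jar_mouth below -0.06 m and horizontal distance between cork_a_center and jar_mouth below 0.055 m)))), for 0.2 s.
2. both corks are in the jar (z of each of cork_a_center, cork_b_center in the frame of jar_mouth below -0.06 m and horizontal distance between each of cork_a_center, cork_b_center and jar_mouth below 0.055 m), for 0.2 s.
At the end, for the whole second after the job is handed in: Both corks are inside the jar, their centres at least 60 mm below its lip; the jar stands upright (within 0.1 rad), its mouth within 50 mm of where it was; the stopper is within 40 mm of where it stood (all of step 2 and angle between jar_mouth's own z axis and vertical below 0.1 rad and distance of jar_mouth from where it was at the start of the episode below 0.05 m and distance of stopper_center from where it was at the start of the episode below 0.04 m); the robot touches nothing.
It fails at once if the jar is knocked over or pushed away (tilt over 0.35 rad or mouth moved over 80 mm) (angle between jar_mouth's own z axis and vertical above 0.35 rad or distance of jar_mouth from where it was at the start of the episode above 0.08 m).
It fails at once if the stopper is carried off or knocked away (moved over 60 mm) (distance of stopper_center from where it was at the start of the episode above 0.06 m).
It also fails if it takes over 56 s, if anything falls off the work surface, if the arm or the gripper's body presses on something with over 40 N, if the wrist force passes 120 N, or if a joint passes its speed limit or range.

## Working session

There is one attempt and no reset: what is moved stays moved. The work goes in short steps, Python scripts to look and compute and a tool call to move; the robot and the scene stay as the last step left them, time stands still between calls to the robot, and variables do not carry over. Pictures are saved under pics/ and viewed, at most 10 in all, crops included, and the job is handed in when it is done.

Besides the shell and the picture viewer there is one more tool, called after "Call:" as a command line: name --argument value ..., lists and objects as JSON in quotes. carry_out: Moves the arm, as the interface text tells. Its arguments: {"type":"object","properties":{"plan":{"type":"array"},"gripper":{"type":"number"}},"required":["plan"]}

```bash
mkdir -p pics
python3 - <<'E'
from plant import bot
import cv2,numpy as np
o=bot.get_obs();print({k:np.round(v,3).tolist() for k,v in o.items()},bot.grip_point_offset)
a=bot.capture("scene");b=bot.capture("top")
cv2.imwrite("pics/scene.png",a[:,:,::-1]);cv2.imwrite("pics/top.png",b[:,:,::-1])
for n in("scene","top","wrist"):
  m=bot.camera_model(n);print(n,{k:np.round(v,3).tolist() for k,v in m.items()})
E
```

```text
{'time': 0.0, 'joint_positions': [1.197, 0.343, 1.525, -0.0, 1.275, -0.146], 'dq': [-0.0, 0.001, 0.0, -0.001, -0.002, 0.001], 'tau': [0.001, -43.125, -24.421, 0.072, 0.056, -0.0], 'tool_pos': [118.39, 511.063, 226.048], 'tcp_rot': [-3.14, -0.0, 2.914], 'contact_force': [-0.034, 0.243, -0.002], 'moment': [-0.036, -0.02, 0.017], 'finger_force': 0.0, 'grip_width': 91.649} 18.8
scene {'camera_matrix': [[500.287, 0.0, 286.14], [0.0, 500.287, 214.427], [0.0, 0.0, 1.0]], 'dist': [-0.045, 0.0, 0.0, 0.0, 0.0], 'R': [[-0.869, -0.494, 0.01], [-0.322, 0.551, -0.77], [0.375, -0.672, -0.638]], 't': [380.669, 366.29, 691.209]}
top {'camera_matrix': [[528.386, 0.0, 285.573], [0.0, 528.386, 215.545], [0.0, 0.0, 1.0]], 'dist': [-0.105, 0.0, 0.0, 0.0, 0.0], 'R': [[0.002, -0.999, -0.034], [-0.995, 0.002, -0.095], [0.095, 0.034, -0.995]], 't': [-151.909, 557.867, 1171.968]}
wrist {'camera_matrix': [[360.469, 0.0, 282.689], [0.0, 360.469, 208.214], [0.0, 0.0, 1.0]], 'dist': [-0.009, 0.0, 0.0, 0.0, 0.0], 'R': [[0.226, 0.974, -0.002], [0.932, -0.215, 0.291], [0.283, -0.067, -0.957]], 't': [-523.364, -36.381, 390.302]}
```

View pics/top.png

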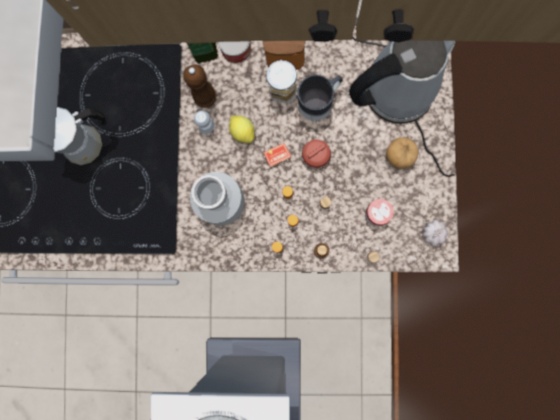

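View pics/scene.png

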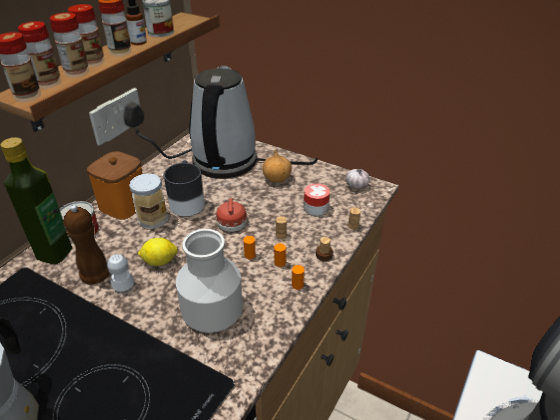

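Top view: jar mouth is at about (209,190), plain corks at (325,202) and (374,257), stopper at (322,251), tin at (380,211), and orange decoys near (288,192), (293,220) and (278,247). In the scene view the corks are at (281,227) and (354,218), the stopper at (324,249).

```bash
cat > h.py <<'E'
import numpy as np,cv2
from plant import bot
def ray(m,uv):
    K,d,R,t=[np.array(m[k],float) for k in("camera_matrix","dist","R","t")]
    p=cv2.undistortPoints(np.array([[uv]],float),K,d)[0,0]
    return -R.T@t, R.T@np.array([p[0],p[1],1])
def onz(m,uv,z):
    c,d=ray(m,uv); return c+d*(z-c[2])/d[2]
def proj(m,X):
    return cv2.projectPoints(np.array([X],float),cv2.Rodrigues(np.array(m["R"]))[0],np.array(m["t"],float),np.array(m["camera_matrix"]),np.array(m["dist"]))[0][0,0]
def tri(r1,r2):
    (a,d),(b,e)=r1,r2
    s=np.linalg.lstsq(np.c_[d,-e],b-a,rcond=None)[0]
    p,q=a+s[0]*d,b+s[1]*e
    return (p+q)/2,np.linalg.norm(p-q)
E
python3 - <<'E'
from h import *
T,S=bot.camera_model("top"),bot.camera_model("scene")
for n,a,b in(("a",(325,202),(281,227)),("b",(374,257),(354,218)),("stop",(322,251),(324,249)),("mouth",(209,190),(206,244)),("o1",(288,192),(250,247)),("o2",(293,220),(280,255)),("o3",(278,247),(298,277)),("tin",(380,211),(316,199))):
  p,g=tri(ray(T,a),ray(S,b));print(n,p.round(1),round(g,1),onz(T,a,170 if n=="mouth" else 45).round(1))
a=cv2.imread("pics/top.png");b=cv2.imread("pics/scene.png")
c=np.hstack([cv2.resize(a[165:275,180:400],None,fx=3.6,fy=3.6,interpolation=2)])
d=cv2.resize(b[170:340,170:390],None,fx=3.5,fy=3.5,interpolation=2)
cv2.imwrite("pics/c1.png",c);cv2.imwrite("pics/c2.png",d)
E
```

```text
a [ 588.3 -241.5   22.4] 0.9 [ 586.  -240.4   45. ]
b [ 465.6 -350.5   19.9] 2.8 [ 463.8 -347.6   45. ]
stop [ 479.8 -233.4   16.4] 4.0 [ 477.1 -233.2   45. ]
mouth [594.3  -3.1 163.3] 5.4 [595.8  -2.9 170. ]
o1 [ 611.8 -157.4   21.7] 0.2 [ 608.6 -158.    45. ]
o2 [ 548.  -168.7   20.9] 0.0 [ 545.9 -169.2   45. ]
o3 [ 487.6 -134.5   20.9] 1.7 [ 486. -136.   45.]
tin [ 567.9 -365.6   22.1] 0.1 [ 565.6 -362.3   45. ]
```

View pics/c1.png

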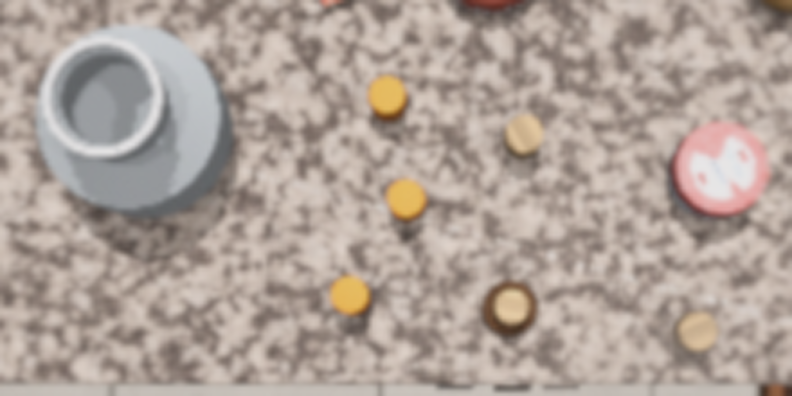

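View pics/c2.png

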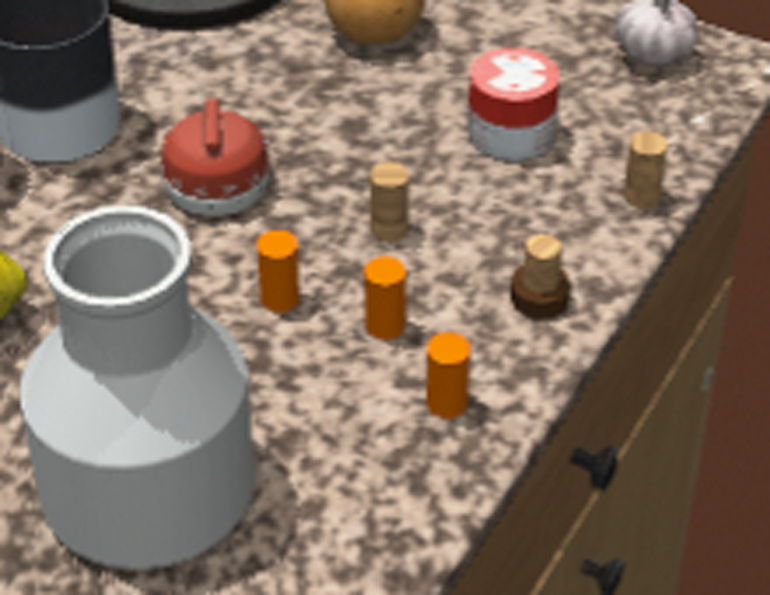

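Crops: in c1 the lip ring centre is at (105,97), which is full-frame (209.2,191.9), and the cork tops are at about (522,130) and (697,327). In c2 the lip centre is at (118,257), the cork tops at (390,175) and (647,144), and the stopper top at (544,245).

Run:
```python
from h import *
T,S=bot.camera_model("top"),bot.camera_model("scene")
f=lambda p:(179.6+(p[0]+.5)/3.6,164.6+(p[1]+.5)/3.6); g=lambda p:(169.6+p[0]/3.5,169.6+p[1]/3.5)
for n,a,b,z in(("a",(524,131),(390,175),45),("b",(697,327),(647,144),45),("stop",(512,306),(544,245),43),("mouth",(105,97),(118,257),170),("o3",(350,294),(448,346),45)):
  p,e=tri(ray(T,f(a)),ray(S,g(b)));print(n,p.round(1),round(e,1),onz(T,f(a),z).round(1),onz(S,g(b),z).round(1))
W=bot.camera_model("wrist");print(-np.array(W["R"]).T@W["t"])
```

```text
a [ 587.9 -241.2   43.3] 0.5 [ 587.9 -241.    45. ] [ 586.7 -239.5   45. ]
b [ 466.9 -346.6   42.7] 0.3 [ 467.  -346.2   45. ] [ 465.8 -343.9   45. ]
stop [ 480.5 -233.    42.6] 1.1 [ 480.  -233.2   43. ] [ 480.9 -232.3   43. ]
mouth [593.7  -1.6 166.2] 1.9 [592.3  -2.8 170. ] [591.9   1.8 170. ]
o3 [ 488.2 -133.3   44.9] 2.1 [ 487.3 -133.7   45. ] [ 489.1 -132.8   45. ]
[ 41.64086909 528.32145593 383.02943167]
```

Call:
carry_out --plan '[{"tx":38,"ty":-26},{"tx":38,"ty":-26},{"tx":38,"ty":-26},{"tx":38,"ty":-26},{"tx":38,"ty":-26},{"tx":38,"ty":-26},{"tx":38,"ty":-26},{"tx":38,"ty":-26},{"tx":12,"ty":-38},{"tx":12,"ty":-38},{"tx":12,"ty":-38},{"tx":12,"ty":-38}]' --gripper 0

```text
invalid input at $.plan[0]: expected keys tx, ty, tz, rx, ry, rz
```

Call:
carry_out --plan '[{"tx":11,"ty":-40},{"tx":11,"ty":-40},{"tx":11,"ty":-40},{"tx":11,"ty":-40},{"tx":11,"ty":-40},{"tx":11,"ty":-40},{"tx":11,"ty":-40},{"tx":10,"ty":-40,"tz":-16},{"tx":10,"ty":-36,"tz":-20},{"tx":10,"ty":-36,"tz":-20}]'

```text
invalid input at $.plan[0]: expected keys tx, ty, tz, rx, ry, rz
```

All six keys are needed in every row.

Call:
carry_out --plan '[{"tx":38,"ty":-26,"tz":0,"rx":0,"ry":0,"rz":0},{"tx":38,"ty":-26,"tz":0,"rx":0,"ry":0,"rz":0},{"tx":38,"ty":-26,"tz":0,"rx":0,"ry":0,"rz":0},{"tx":38,"ty":-26,"tz":0,"rx":0,"ry":0,"rz":0},{"tx":38,"ty":-26,"tz":0,"rx":0,"ry":0,"rz":0},{"tx":38,"ty":-26,"tz":0,"rx":0,"ry":0,"rz":0},{"tx":38,"ty":-26,"tz":0,"rx":0,"ry":0,"rz":0},{"tx":38,"ty":-26,"tz":0,"rx":0,"ry":0,"rz":0},{"tx":12,"ty":-38,"tz":0,"rx":0,"ry":0,"rz":0},{"tx":12,"ty":-38,"tz":0,"rx":0,"ry":0,"rz":0},{"tx":12,"ty":-38,"tz":0,"rx":0,"ry":0,"rz":0},{"tx":12,"ty":-38,"tz":0,"rx":0,"ry":0,"rz":0}]' --gripper 0

```text
time: 1.3
tool_pos: [470.6, 149.8, 226.4]
tcp_rot: [-3.141, -0.001, 2.914]
contact_force: [-0.1, 1.1, 0.3]
grip_width: 91.6
finger_force: 0.0
```

Call:
carry_out --plan '[{"tx":12,"ty":-40,"tz":0,"rx":0,"ry":0,"rz":0},{"tx":12,"ty":-40,"tz":0,"rx":0,"ry":0,"rz":0},{"tx":12,"ty":-40,"tz":0,"rx":0,"ry":0,"rz":0},{"tx":12,"ty":-40,"tz":0,"rx":0,"ry":0,"rz":0},{"tx":12,"ty":-40,"tz":0,"rx":0,"ry":0,"rz":0},{"tx":12,"ty":-40,"tz":0,"rx":0,"ry":0,"rz":0},{"tx":12,"ty":-40,"tz":0,"rx":0,"ry":0,"rz":0},{"tx":11,"ty":-40,"tz":-20,"rx":0,"ry":0,"rz":0},{"tx":11,"ty":-36,"tz":-20,"rx":0,"ry":0,"rz":0},{"tx":11,"ty":-36,"tz":-20,"rx":0,"ry":0,"rz":0},{"tx":0,"ty":0,"tz":0,"rx":0,"ry":0,"rz":0}]'

```text
time: 2.4
tool_pos: [586.3, -244.2, 162.1]
tcp_rot: [3.141, -0.006, 2.91]
contact_force: [-0.3, 0.0, 0.3]
grip_width: 91.9
finger_force: 0.0
```

Run:
```python
from h import *
W=bot.camera_model("wrist");a=bot.capture("wrist")
cv2.imwrite("pics/w1.png",a[:,:,::-1])
o=bot.get_obs();print(o["tool_pos"],o["joint_positions"])
for X in((587.5,-240.5,45),(587.5,-240.5,0)):print(proj(W,X))
```

```text
[ 586.45788954 -242.03551795  163.88622902] [-5.12145478e-01  5.95582855e-01  1.28491395e+00  3.84703774e-05
  1.26587674e+00 -1.85211546e+00]
[288.70713609 203.84970996]
[287.91239183 190.32638255]
```

View pics/w1.png

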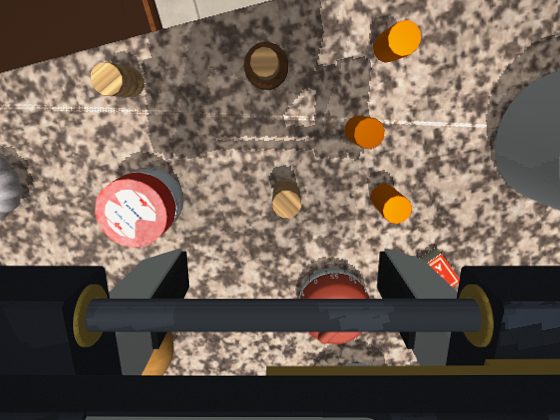

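Wrist view: the cork top is at (287,203), against a prediction of (288.7,203.8), so the estimate holds. Nothing stands where the fingers will come down.

Call:
carry_out --plan '[{"tx":0,"ty":-1,"tz":-35,"rx":0,"ry":0,"rz":0},{"tx":0,"ty":0,"tz":-35,"rx":0,"ry":0,"rz":0},{"tx":0,"ty":0,"tz":-30,"rx":0,"ry":0,"rz":0},{"tx":0,"ty":0,"tz":-20,"rx":0,"ry":0,"rz":0},{"tx":0,"ty":0,"tz":-15,"rx":0,"ry":0,"rz":0},{"tx":0,"ty":0,"tz":-10,"rx":0,"ry":0,"rz":0},{"tx":0,"ty":0,"tz":0,"rx":0,"ry":0,"rz":0},{"tx":0,"ty":0,"tz":0,"rx":0,"ry":0,"rz":0}]'

```text
time: 3.25
tool_pos: [588.1, -241.6, 22.7]
tcp_rot: [-3.141, 0.001, 2.914]
contact_force: [0.0, -0.2, 1.0]
grip_width: 91.7
finger_force: 0.0
```

Call:
carry_out --plan '[{"tx":0,"ty":0,"tz":0,"rx":0,"ry":0,"rz":0},{"tx":0,"ty":0,"tz":0,"rx":0,"ry":0,"rz":0},{"tx":0,"ty":0,"tz":0,"rx":0,"ry":0,"rz":0},{"tx":0,"ty":0,"tz":0,"rx":0,"ry":0,"rz":0},{"tx":0,"ty":0,"tz":0,"rx":0,"ry":0,"rz":0},{"tx":0,"ty":0,"tz":0,"rx":0,"ry":0,"rz":0},{"tx":0,"ty":0,"tz":0,"rx":0,"ry":0,"rz":0},{"tx":0,"ty":0,"tz":0,"rx":0,"ry":0,"rz":0},{"tx":0,"ty":0,"tz":0,"rx":0,"ry":0,"rz":0},{"tx":0,"ty":0,"tz":0,"rx":0,"ry":0,"rz":0}]' --gripper 1

```text
time: 4.25
tool_pos: [587.5, -241.5, 21.7]
tcp_rot: [3.141, -0.0, 2.914]
contact_force: [-0.4, 0.1, 0.4]
grip_width: 23.0
finger_force: 30.0
```

Call:
carry_out --plan '[{"tx":0,"ty":0,"tz":20,"rx":0,"ry":0,"rz":0},{"tx":0,"ty":0,"tz":35,"rx":0,"ry":0,"rz":0},{"tx":0,"ty":0,"tz":40,"rx":0,"ry":0,"rz":0},{"tx":0,"ty":10,"tz":40,"rx":0,"ry":0,"rz":0},{"tx":0,"ty":20,"tz":40,"rx":0,"ry":0,"rz":0},{"tx":0,"ty":30,"tz":33,"rx":0,"ry":0,"rz":0},{"tx":0,"ty":40,"tz":0,"rx":0,"ry":0,"rz":0},{"tx":1,"ty":40,"tz":0,"rx":0,"ry":0,"rz":0},{"tx":1,"ty":40,"tz":0,"rx":0,"ry":0,"rz":0},{"tx":1,"ty":30,"tz":0,"rx":0,"ry":0,"rz":0},{"tx":1,"ty":20,"tz":0,"rx":0,"ry":0,"rz":0},{"tx":1,"ty":11,"tz":0,"rx":0,"ry":0,"rz":0}]'

```text
time: 5.45
tool_pos: [592.4, 1.3, 229.8]
tcp_rot: [3.141, -0.0, 2.916]
contact_force: [-0.3, 0.1, 0.0]
grip_width: 23.4
finger_force: 30.0
```

Call:
carry_out --plan '[{"tx":0,"ty":0,"tz":0,"rx":0,"ry":0,"rz":0},{"tx":0,"ty":0,"tz":0,"rx":0,"ry":0,"rz":0},{"tx":0,"ty":0,"tz":0,"rx":0,"ry":0,"rz":0},{"tx":0,"ty":0,"tz":0,"rx":0,"ry":0,"rz":0}]'

```text
time: 5.85
tool_pos: [592.6, -1.7, 229.7]
tcp_rot: [-3.142, -0.0, 2.912]
contact_force: [-0.4, -0.5, -0.3]
grip_width: 23.1
finger_force: 30.0
```

Run:
```python
from h import *
W=bot.camera_model("wrist");a=bot.capture("wrist");b=bot.capture("scene")
cv2.imwrite("pics/w2.png",np.hstack([a[100:400,80:480],b[130:330,100:366].repeat(1,0)[:, :]if 0 else cv2.resize(b[130:330,100:366],(400,300))])[:,:,::-1])
print(bot.get_obs()["tool_pos"],proj(W,(592.5,-1,170)),proj(bot.camera_model("scene"),(592.5,-1,210)))
```

```text
[592.56231695  -1.35986176 229.67772085] [285.08935216 227.12973033] [201.60715274 223.05656728]
```

View pics/w2.png

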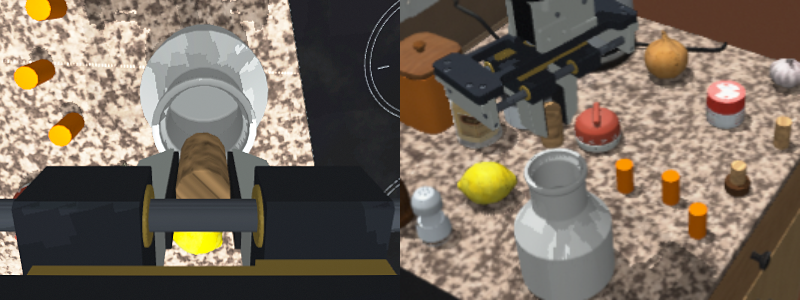

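Wrist view: the lip ring spans columns 232–337 (centre 284.5, predicted 285.1), and its far outer edge is near row 178. Scene view: the cork hangs straight, its bottom near (202,227). I'll check the far edge of the lip numerically.

Run:
```python
from h import *
W=bot.camera_model("wrist")
t=np.linspace(0,2*np.pi,90)
P=np.array([proj(W,(592.5+34*np.cos(a),-1+34*np.sin(a),170)) for a in t]);print(P.min(0),P.max(0))
S=bot.camera_model("scene")
P=np.array([proj(S,(592.5+34*np.cos(a),-1+34*np.sin(a),170)) for a in t]);print(P.min(0),P.max(0),"obs 182.5..224 , 228.5..258.7")
```

```text
[231.30615527 174.84036333] [337.90272884 275.27969123]
[182.76316785 227.97835583] [225.2145238  256.70043051] obs 182.5..224 , 228.5..258.7
```

Call:
carry_out --plan '[{"tx":0,"ty":0,"tz":-12,"rx":0,"ry":0,"rz":0},{"tx":0,"ty":0,"tz":-12,"rx":0,"ry":0,"rz":0},{"tx":0,"ty":0,"tz":-12,"rx":0,"ry":0,"rz":0},{"tx":0,"ty":0,"tz":-10,"rx":0,"ry":0,"rz":0},{"tx":0,"ty":0,"tz":-8,"rx":0,"ry":0,"rz":0},{"tx":0,"ty":0,"tz":0,"rx":0,"ry":0,"rz":0},{"tx":0,"ty":0,"tz":0,"rx":0,"ry":0,"rz":0},{"tx":0,"ty":0,"tz":0,"rx":0,"ry":0,"rz":0}]'

```text
time: 6.75
tool_pos: [592.9, -0.6, 176.3]
tcp_rot: [3.141, 0.001, 2.914]
contact_force: [-0.3, 0.3, 0.4]
grip_width: 23.3
finger_force: 30.0
```

Call:
carry_out --plan '[{"tx":0,"ty":0,"tz":0,"rx":0,"ry":0,"rz":0},{"tx":0,"ty":0,"tz":0,"rx":0,"ry":0,"rz":0},{"tx":0,"ty":0,"tz":0,"rx":0,"ry":0,"rz":0},{"tx":0,"ty":0,"tz":0,"rx":0,"ry":0,"rz":0},{"tx":0,"ty":0,"tz":0,"rx":0,"ry":0,"rz":0},{"tx":0,"ty":0,"tz":0,"rx":0,"ry":0,"rz":0},{"tx":0,"ty":0,"tz":10,"rx":0,"ry":0,"rz":0},{"tx":0,"ty":0,"tz":20,"rx":0,"ry":0,"rz":0},{"tx":0,"ty":0,"tz":24,"rx":0,"ry":0,"rz":0}]' --gripper 0

```text
time: 7.65
tool_pos: [592.2, -0.5, 230.4]
tcp_rot: [-3.142, -0.001, 2.914]
contact_force: [0.6, -0.3, 0.4]
grip_width: 89.9
finger_force: 0.0
```

Call:
carry_out --plan '[{"tx":-14,"ty":-38,"tz":0,"rx":0,"ry":0,"rz":0},{"tx":-14,"ty":-38,"tz":0,"rx":0,"ry":0,"rz":0},{"tx":-14,"ty":-38,"tz":0,"rx":0,"ry":0,"rz":0},{"tx":-14,"ty":-38,"tz":0,"rx":0,"ry":0,"rz":0},{"tx":-14,"ty":-38,"tz":0,"rx":0,"ry":0,"rz":0},{"tx":-14,"ty":-38,"tz":0,"rx":0,"ry":0,"rz":0},{"tx":-14,"ty":-38,"tz":-20,"rx":0,"ry":0,"rz":0},{"tx":-14,"ty":-38,"tz":-25,"rx":0,"ry":0,"rz":0},{"tx":-14,"ty":-41,"tz":-25,"rx":0,"ry":0,"rz":0},{"tx":0,"ty":0,"tz":0,"rx":0,"ry":0,"rz":0},{"tx":0,"ty":0,"tz":0,"rx":0,"ry":0,"rz":0},{"tx":0,"ty":0,"tz":0,"rx":0,"ry":0,"rz":0}]'

```text
time: 8.85
tool_pos: [467.3, -345.0, 160.9]
tcp_rot: [-3.141, 0.001, 2.914]
contact_force: [0.2, -0.2, 0.7]
grip_width: 91.8
finger_force: 0.0
```

Run:
```python
from h import *
W=bot.camera_model("wrist");a=bot.capture("wrist");b=bot.capture("top")
cv2.imwrite("pics/w3.png",np.hstack([a[60:360,80:480],cv2.resize(b[140:260,160:320],(400,300))])[:,:,::-1])
o=bot.get_obs();print(o["tool_pos"],o["joint_positions"],proj(W,(466.5,-345.5,45)))
```

```text
[ 467.56397347 -344.67349119  161.0308874 ] [-7.67308353e-01  4.99127009e-01  1.46438544e+00  3.17968467e-04
  1.17615455e+00 -2.11213042e+00] [283.12663714 201.94723023]
```

View pics/w3.png

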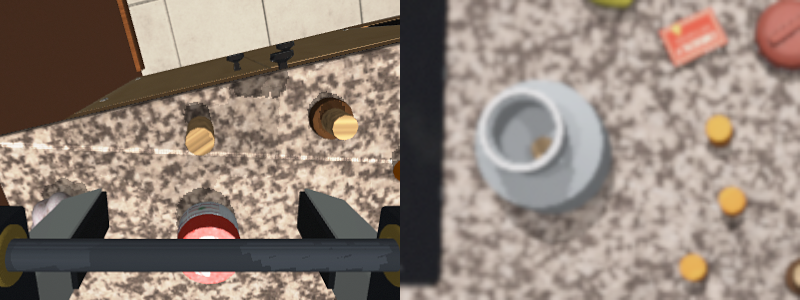

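Cork a is visible inside the jar. Cork b's top is at (280,200) against a predicted (283,202), which is about 1 mm off.

Call:
carry_out --plan '[{"tx":0,"ty":-1,"tz":-35,"rx":0,"ry":0,"rz":0},{"tx":0,"ty":0,"tz":-35,"rx":0,"ry":0,"rz":0},{"tx":0,"ty":0,"tz":-30,"rx":0,"ry":0,"rz":0},{"tx":0,"ty":0,"tz":-20,"rx":0,"ry":0,"rz":0},{"tx":0,"ty":0,"tz":-12,"rx":0,"ry":0,"rz":0},{"tx":0,"ty":0,"tz":-7,"rx":0,"ry":0,"rz":0},{"tx":0,"ty":0,"tz":0,"rx":0,"ry":0,"rz":0},{"tx":0,"ty":0,"tz":0,"rx":0,"ry":0,"rz":0}]'

```text
time: 9.75
tool_pos: [467.2, -346.9, 21.8]
tcp_rot: [-3.141, 0.002, 2.914]
contact_force: [0.9, 0.1, -0.9]
grip_width: 91.7
finger_force: 0.0
```

Call:
carry_out --plan '[{"tx":0,"ty":0,"tz":0,"rx":0,"ry":0,"rz":0},{"tx":0,"ty":0,"tz":0,"rx":0,"ry":0,"rz":0},{"tx":0,"ty":0,"tz":0,"rx":0,"ry":0,"rz":0},{"tx":0,"ty":0,"tz":0,"rx":0,"ry":0,"rz":0},{"tx":0,"ty":0,"tz":0,"rx":0,"ry":0,"rz":0},{"tx":0,"ty":0,"tz":0,"rx":0,"ry":0,"rz":0},{"tx":0,"ty":0,"tz":0,"rx":0,"ry":0,"rz":0},{"tx":0,"ty":0,"tz":0,"rx":0,"ry":0,"rz":0},{"tx":0,"ty":0,"tz":0,"rx":0,"ry":0,"rz":0},{"tx":0,"ty":0,"tz":0,"rx":0,"ry":0,"rz":0}]' --gripper 1

```text
time: 10.75
tool_pos: [466.5, -346.5, 20.7]
tcp_rot: [3.141, -0.0, 2.914]
contact_force: [-0.3, -0.1, -0.4]
grip_width: 23.1
finger_force: 30.0
```

Call:
carry_out --plan '[{"tx":0,"ty":0,"tz":20,"rx":0,"ry":0,"rz":0},{"tx":0,"ty":0,"tz":35,"rx":0,"ry":0,"rz":0},{"tx":0,"ty":0,"tz":40,"rx":0,"ry":0,"rz":0},{"tx":0,"ty":0,"tz":40,"rx":0,"ry":0,"rz":0},{"tx":0,"ty":0,"tz":40,"rx":0,"ry":0,"rz":0},{"tx":0,"ty":0,"tz":33,"rx":0,"ry":0,"rz":0},{"tx":0,"ty":0,"tz":0,"rx":0,"ry":0,"rz":0}]'

```text
time: 11.45
tool_pos: [468.2, -348.1, 234.2]
tcp_rot: [-3.137, 0.009, 2.914]
contact_force: [-0.0, -0.2, -0.1]
grip_width: 23.1
finger_force: 30.0
```

Now to the jar: (+126, +346).

Call:
carry_out --plan '[{"tx":10,"ty":26,"tz":0,"rx":0,"ry":0,"rz":0},{"tx":14,"ty":38,"tz":0,"rx":0,"ry":0,"rz":0},{"tx":14,"ty":38,"tz":0,"rx":0,"ry":0,"rz":0},{"tx":14,"ty":38,"tz":0,"rx":0,"ry":0,"rz":0},{"tx":14,"ty":38,"tz":0,"rx":0,"ry":0,"rz":0},{"tx":14,"ty":38,"tz":0,"rx":0,"ry":0,"rz":0},{"tx":14,"ty":38,"tz":0,"rx":0,"ry":0,"rz":0},{"tx":12,"ty":34,"tz":0,"rx":0,"ry":0,"rz":0},{"tx":10,"ty":28,"tz":0,"rx":0,"ry":0,"rz":0},{"tx":6,"ty":19,"tz":0,"rx":0,"ry":0,"rz":0},{"tx":4,"ty":11,"tz":0,"rx":0,"ry":0,"rz":0},{"tx":0,"ty":0,"tz":0,"rx":0,"ry":0,"rz":0}]'

```text
time: 12.65
tool_pos: [592.5, 0.5, 228.0]
tcp_rot: [3.142, -0.001, 2.916]
contact_force: [0.1, -0.1, -0.2]
grip_width: 23.8
finger_force: 30.0
```

Call:
carry_out --plan '[{"tx":0,"ty":0,"tz":0,"rx":0,"ry":0,"rz":0},{"tx":0,"ty":0,"tz":0,"rx":0,"ry":0,"rz":0},{"tx":0,"ty":0,"tz":0,"rx":0,"ry":0,"rz":0}]'

```text
time: 12.95
tool_pos: [592.4, -1.6, 228.8]
tcp_rot: [-3.141, 0.0, 2.912]
contact_force: [-0.3, -0.4, -0.2]
grip_width: 23.3
finger_force: 30.0
```

Run:
```python
from h import *
W=bot.camera_model("wrist");a=bot.capture("wrist");b=bot.capture("scene")
cv2.imwrite("pics/w4.png",np.hstack([a[100:400,80:480],cv2.resize(b[130:330,100:366],(400,300))])[:,:,::-1])
print(bot.get_obs()["tool_pos"])
```

```text
[592.46945876  -1.30809024 228.8446311 ]
```

View pics/w4.png

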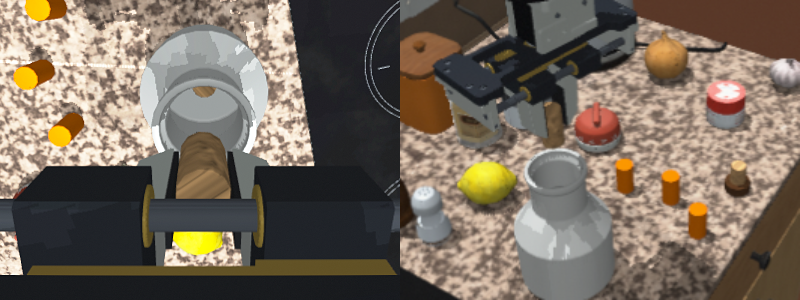

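The jar hasn't moved (lip still at columns 232–337). Cork b hangs straight over it, and cork a can be seen inside.

Call:
carry_out --plan '[{"tx":0,"ty":0,"tz":-12,"rx":0,"ry":0,"rz":0},{"tx":0,"ty":0,"tz":-12,"rx":0,"ry":0,"rz":0},{"tx":0,"ty":0,"tz":-12,"rx":0,"ry":0,"rz":0},{"tx":0,"ty":0,"tz":-10,"rx":0,"ry":0,"rz":0},{"tx":0,"ty":0,"tz":-7,"rx":0,"ry":0,"rz":0},{"tx":0,"ty":0,"tz":0,"rx":0,"ry":0,"rz":0},{"tx":0,"ty":0,"tz":0,"rx":0,"ry":0,"rz":0},{"tx":0,"ty":0,"tz":0,"rx":0,"ry":0,"rz":0}]'

```text
time: 13.85
tool_pos: [592.9, -0.5, 176.3]
tcp_rot: [3.141, 0.001, 2.914]
contact_force: [1.0, 0.0, -0.4]
grip_width: 23.2
finger_force: 30.0
```

Call:
carry_out --plan '[{"tx":0,"ty":0,"tz":0,"rx":0,"ry":0,"rz":0},{"tx":0,"ty":0,"tz":0,"rx":0,"ry":0,"rz":0},{"tx":0,"ty":0,"tz":0,"rx":0,"ry":0,"rz":0},{"tx":0,"ty":0,"tz":0,"rx":0,"ry":0,"rz":0},{"tx":0,"ty":0,"tz":0,"rx":0,"ry":0,"rz":0},{"tx":0,"ty":0,"tz":0,"rx":0,"ry":0,"rz":0},{"tx":0,"ty":0,"tz":10,"rx":0,"ry":0,"rz":0},{"tx":0,"ty":0,"tz":20,"rx":0,"ry":0,"rz":0},{"tx":0,"ty":0,"tz":30,"rx":0,"ry":0,"rz":0}]' --gripper 0

```text
time: 14.75
tool_pos: [591.8, -0.4, 235.6]
tcp_rot: [-3.141, -0.003, 2.914]
contact_force: [0.5, -0.2, -0.2]
grip_width: 89.3
finger_force: 0.0
```

Call:
carry_out --plan '[{"tx":-30,"ty":0,"tz":5,"rx":0,"ry":0,"rz":0},{"tx":-30,"ty":0,"tz":5,"rx":0,"ry":0,"rz":0},{"tx":-30,"ty":0,"tz":5,"rx":0,"ry":0,"rz":0},{"tx":-30,"ty":0,"tz":0,"rx":0,"ry":0,"rz":0},{"tx":-30,"ty":0,"tz":0,"rx":0,"ry":0,"rz":0},{"tx":0,"ty":0,"tz":0,"rx":0,"ry":0,"rz":0},{"tx":0,"ty":0,"tz":0,"rx":0,"ry":0,"rz":0},{"tx":0,"ty":0,"tz":0,"rx":0,"ry":0,"rz":0}]'

```text
time: 15.55
tool_pos: [443.6, -0.7, 251.3]
tcp_rot: [3.141, 0.002, 2.914]
contact_force: [-0.5, -0.1, 0.2]
grip_width: 91.5
finger_force: 0.0
```

Run:
```python
from h import *
a=bot.capture("top");b=bot.capture("scene")
cv2.imwrite("pics/w5.png",np.hstack([cv2.resize(a[140:260,160:320],(400,300)),cv2.resize(b[170:320,150:350],(400,300))])[:,:,::-1])
```

```text
(no output)
```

View pics/w5.png

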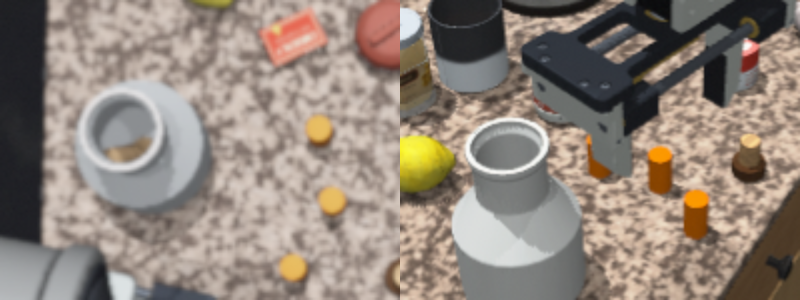

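The corks are down in the jar at (125,150) in the top crop. The jar is upright in its place, the stopper is untouched and the gripper is clear.

```bash
python3 -c "
from plant import bot
print(bot.close_job())"
```

```text
the job is handed in; nothing more can be done
None
```

I dropped both corks into the jar one at a time and handed the job in at about 15.6 s; in the last pictures the jar was upright in its place and the stopper untouched, but the hand-in returned no verdict.

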